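Reverse the ratchet and clamp the soldering block

ROBOT

A 6-joint arm with a two-finger parallel gripper is mounted at the origin on the work surface. World frame = base frame: x ahead of the robot, y to its left, z up, the work surface at z = 0. Lengths are in m, angles in rad, forces in N, time in s.
With the tool pointing down it reaches from about 0.275 to 1 m from the base axis. Payload 8.4 kg.
Tool frame: the origin (TCP) lies midway between the tips of the shut fingers; the grasp point (between the pads) lies 19 mm behind it; z points along the fingers, x is the direction in which the jaws open and shut, and the axes are right-handed (so a half turn about z gives the same grasp; the last joint's range is limited). The gripper opens to 85 mm and grips with 20 to 120 N. Pads are 22 mm wide; open, the fingers measure 114 mm over their backs; the gripper's body (76 mm by 85 mm) begins 54 mm behind the grasp point. The pads swing forward as they close: fully open they stand 13 mm farther back than shut.
Start: joints at [1.237, 0.353, 1.633, -0, 1.155, -0.002], TCP at [0.204, 0.591, 0.231] pointing down, gripper open.
Joint ranges: [-2.63, 2.63], [-0.92, 2.1], [0.06, 2.66], [-1.3, 4.44], [0, 2.69], [-3.02, 3.02]. Speed limits (rad/s): [2.22, 2.22, 2.79, 3.14, 3.14, 3.14].

INTERFACE

Orientations are given as a unit quaternion [x, y, z, w].
In Python, from bench import arm gives the robot as it stands.
- The arm moves only by the tool carry_out, never from a script. Its argument "moves" is a list of rows, each an object with "slide": the shift along the world's x, y, z each as a share of 0.5 m, from -1 to 1, a list of three; "angular": the turn, a rotation vector about the world's x, y, z each as a share of pi/2 rad, from -1 to 1, a list of three; "claw": the closure, from -1 (fully open) to 1 (shut). A call has 1 to 20 rows; each row is the pose to reach, as a shift and turn from the pose commanded when the call began; what a row does not reach only later rows make up. A row lasts 1/10 s, in which the tool goes at most 50 mm and 8.59 degrees, less where a joint would pass 70% of its speed; a pose out of reach is approached as far as the arm can. A call with a number of a shift or a turn outside -1 to 1 is refused whole. A call with a gripper value outside its range is refused whole. The fingers move at their own pace and stop on an object; "force" is the grip in N (left out, the last holds). Time passes only in rows, so rows that repeat a pose let the fingers close. It gives the time, the measured TCP pose, the force and the opening at its end, in the units of the state.
- arm.get_obs(): the state, without advancing time (a new reading comes with each control period).
- arm.grab_frame(name): name is "side" or "top" or "wrist"; returns a dict with "image" (384x512x3 uint8, red, green, blue), "fx", "fy", "cx", "cy" (pixels), "position" and "attitude" of the camera in the world. Camera axes: x right, y up, looking along -z (the intrinsics and any distortion apply to the point x, -y, -z); pixel columns grow to the right and rows downward; lengths in m; the calibration is good to about 2 mm. A picture is of the moment at which its call begins. There is no depth.
- arm.sign_off(): hands the job in, once; it reports no verdict.
Trained networks look in a picture, given as the dict that the camera call returned (one of the last four; its "shot" number tells which), for a name from the list of things; names that differ only in an ending like _2 or _b are one class to them, and where a whole thing is asked for, a point or a joint stands for the part that bears it (a point fixed in the world has none). Each returns a list of dicts, best first, with "score" (0 to 1); they miss things now and then, are a little off and sometimes report something else, mostly with a low value. They report only what shows in the picture. A call takes as long as a camera call. They do not tell look-alikes from the thing itself.
- arm.search_frame(picture, label): "uv" ([column, row] in pixels, amid what is visible of it).
- arm.masks_of(picture, label): "mask" (384x512 bool, what is visible of it) and "uv" ([column, row] in pixels, amid what is visible of it).
- arm.place_of(picture, label): "uv" ([column, row] in pixels: a listed point, or the origin of a listed thing).
The state is a dict: "t": time; "qpos": joint angles; "joint_velocities": joint speeds; "effort": joint torques, N m; "ee_pos": TCP position; "tool_rot": TCP orientation; "force": force on the tool from outside, world axes, zero at the start; "moment": the same for the moment, N m; "opening": finger opening in m.
Only numpy, scipy, OpenCV 4.12 (cv2) and the standard library are available. Lean on these libraries where they do the work, as an engineer would, in place of code of your own. Each camera call takes 0.05 s, during which the arm holds its last target. There are 200 camera calls.

TASK

The ratchet of the small bench clamp is set to loosen. Flip its pawl lever fully over to the other side, so that the ratchet tightens, then work the handle back and forth until the sliding jaw holds the soft soldering block firmly against the stop, without crushing it. Close the jaw with the handle only: do not touch the jaw, stop or block, leave the block lying flat, leave the lever set to tighten, disturb nothing else, and let go at the end.

Things in the scene. Friction and masses are not known exactly. Their poses are not given: they have to be found in the camera images.
- clamp: fixed steel ratchet clamp. Origin on the bench under the vertical ratchet axis; z up; x: direction of the handle at handle joint 0; the jaws lie to -y. Base plate 12 mm thick, x -85 to +45, y -250 to +40 mm. On the axis a 12-toothed wheel 65 mm across, teeth 38 to 48 mm above the bench, cap to 56 mm. 1 rad of wheel counterclockwise (from above) closes the jaw 20 mm towards -y; a click is 0.52 rad
- ratchet_axis (a point): point on the ratchet axis at tooth height, 43 mm above the bench
- handle (a joint): angle of the ratchet handle, rad, about the vertical axis, positive counterclockwise from above; end stops at -0.65 and +0.65. The handle is a flat grey bar 22 mm wide (30 to 36 mm above the bench) reaching 155 mm from the axis, with an upright round grip post near its end. It stays where it is left
- post_top (a point): centre of the top of the grip post: dark wood, upright, 18 mm in diameter, from 36 to 90 mm above the bench, 150 mm from the ratchet axis. Pushed sideways at the post, the handle needs 2.5 to 3.5 N while it clicks freely, about 6 N while it drives the jaw unresisted, and once block and stop are met 1.3 N more per 10 N on the block. All friction: read it while moving; at rest the push fades
- pawl_lever (a joint): angle of the pawl lever on the handle, rad, positive counterclockwise from above, 0 in line with the handle, end stops -0.30 and +0.30. At +0.30 (paddle to the counterclockwise side) the handle drives the wheel when swung counterclockwise and clicks freely back: this tightens. At -0.30, as found, it loosens. Midway nothing drives. Stays where put; takes 2 to 3 N at the paddle if the pawl is unloaded
- lever_pivot (a point): pivot of the pawl lever, on the handle 50 mm from the ratchet axis, 54 mm above the bench
- paddle_top (a point): centre of the top of the lever's paddle: dark steel upright tab 8 mm thick across its swing, 14 mm wide along the handle, from 54 to 82 mm above the bench, 36 mm from the lever pivot on the side away from the wheel (86 mm from the ratchet axis when in line). It stands on a flat arm 48 to 54 mm above the bench; two thin steel pawls on the other side of the pivot reach the wheel
- jaw: sliding steel jaw driven by the ratchet, 70 mm wide (x), 14 mm thick, 13 to 43 mm above the bench; origin is on the ratchet axis as built and moves with it along the clamp's -y as it closes; its flat clamping face is 75 mm to -y of its origin, centred at x -15 mm. It holds its place, with up to about 25 N on the block, when the handle is let go
- stop: steel stop jaw with a thumb screw on its foot, locked at a place that differs each time, 70 mm wide, 13 to 43 mm above the bench; its face towards the block is 151 mm to -y of its origin
- block: pale honeycomb ceramic soldering block, loose, 76 mm (x) by 60 mm (y) by 28 mm high, about 0.16 kg, lying on the base plate between jaw and stop with gaps on both sides of 16 to 36 mm in all; origin at the centre of its underside. Soft: crushed above 80 N
- jar: closed amber glass jar with a steel cap, 56 mm wide, 75 mm high, bystander; origin under its centre
- dish: small copper dish, 70 mm wide, 22 mm high, bystander; origin under its centre
- file: flat hand file with a wooden handle, 140 mm long, lying on the bench, bystander; origin under its middle
There are look-alikes about, which are no part of the job. Of the things like the block, leave any that is pink, purple or turquoise; of the rest the larger one is meant.

How it is judged:
By the outcome, as a careful person would: the job done as asked, in the order asked, and still so for the second after the job is handed in, with the robot touching nothing.
It also fails if it takes over 72 s, if anything falls off the work surface, if the arm or the gripper's body presses on something with over 40 N, if the wrist force passes 120 N, or if a joint passes its speed limit or range.

## Working session

There is one attempt and no reset: what is moved stays moved. The work goes in short steps, Python scripts to look and compute and a tool call to move; the robot and the scene stay as the last step left them, time stands still between calls to the robot, and variables do not carry over. Pictures are saved under pics/ and viewed, on a budget of 10 in all, crops included, one or two more only if the job needs it, and the job is handed in when it is done.

Besides the shell and the picture viewer there is one more tool, called as a command line: name --argument value ..., lists and objects as JSON in quotes. carry_out: Moves the arm, as the interface text tells. Its arguments: {"type":"object","properties":{"moves":{"type":"array","items":{"type":"object","properties":{"slide":{"type":"array","items":{"type":"number","minimum":-1,"maximum":1}},"angular":{"type":"array","items":{"type":"number","minimum":-1,"maximum":1}},"claw":{"type":"number"}}}},"force":{"type":"number"}},"required":["moves"]}

```bash
mkdir -p pics; cat > h.py <<'E'
import numpy as np,cv2
from scipy.spatial.transform import Rotation as R
from bench import arm
def ray(p,uv):
    att=np.array(p["attitude"],float)
    M=att if att.shape==(3,3) else R.from_quat(att).as_matrix()
    d=np.array([(uv[0]-p["cx"])/p["fx"],-(uv[1]-p["cy"])/p["fy"],-1.])
    return np.array(p["position"]),M@d
def at(p,uv,z):
    o,d=ray(p,uv); return o+d*(z-o[2])/d[2]
def save(p,n): cv2.imwrite("pics/"+n,p["image"][:,:,::-1])
E
python3 - <<'E'
from h import *
t=arm.grab_frame("top"); s=arm.grab_frame("side")
print({k:v for k,v in t.items() if k!="image"}); print({k:v for k,v in s.items() if k!="image"})
cv2.imwrite("pics/a.png",np.vstack([t["image"],s["image"]])[:,:,::-1][:,:])
Z=dict(ratchet_axis=.043,post_top=.09,lever_pivot=.054,paddle_top=.082,clamp=0,jaw=0,stop=0,block=.012,jar=0,dish=0,file=0)
for n,z in Z.items():
    for nm,p in(("t",t),("s",s)):
        for r in arm.place_of(p,n)[:3]: print(n,nm,round(r["score"],2),np.round(r["uv"]),at(p,r["uv"],z).round(4))
print(arm.get_obs())
E
```

```text
{'fx': 357.2539291267472, 'fy': 357.2539291267472, 'cx': 258.3508562608866, 'cy': 189.8773329950448, 'position': array([0.32895159, 0.02448947, 0.9013678 ]), 'attitude': array([ 0.06659873, -0.06167796, -0.70257984,  0.70579176]), 'shot': 1}
{'fx': 391.7193772854085, 'fy': 391.7193772854085, 'cx': 257.10461630604937, 'cy': 195.57084665121397, 'position': array([ 0.12623329, -0.7187585 ,  0.821836  ]), 'attitude': array([ 0.39027715, -0.08817368, -0.200154  ,  0.89434195]), 'shot': 2}
ratchet_axis t 0.59 [204. 103.] [0.7119 0.1722 0.043 ]
ratchet_axis t 0.57 [261. 186.] [0.4953 0.0247 0.043 ]
ratchet_axis s 0.74 [259. 197.] [0.4893 0.0327 0.043 ]
post_top t 0.94 [290. 128.] [ 0.6275 -0.0448  0.09  ]
post_top s 0.77 [317. 187.] [ 0.6329 -0.0439  0.09  ]
lever_pivot t 0.6 [270. 170.] [0.5339 0.0032 0.054 ]
lever_pivot s 0.6 [274. 193.] [0.5287 0.0185 0.054 ]
lever_pivot s 0.5 [249. 162.] [0.5235 0.182  0.054 ]
paddle_top t 0.57 [282. 158.] [ 0.5572 -0.0255  0.082 ]
paddle_top s 0.49 [290. 191.] [ 0.5601 -0.0203  0.082 ]
clamp t 0.67 [260. 193.] [0.4872 0.0262 0.    ]
clamp s 0.84 [261. 
[... 864 characters left out ...]
73.] [ 0.5415 -0.2539  0.    ]
{'t': 1.2, 'qpos': array([ 1.23657255e+00,  3.53020876e-01,  1.63339776e+00, -2.29560159e-06,
        1.15522909e+00, -2.39463063e-03]), 'joint_velocities': array([-0.00039821, -0.00053351, -0.001585  , -0.00030648, -0.00253792,
        0.00049607]), 'effort': array([ 1.06525738e-03, -6.05170083e+01, -3.42444205e+01,  3.07490527e-04,
        8.60326181e-04,  1.58427820e-06]), 'ee_pos': array([0.20360309, 0.59089867, 0.23126888]), 'tool_rot': array([ 8.14178132e-01,  5.80615165e-01, -2.18468089e-05,  1.67883886e-05]), 'force': array([-0.61343272, -1.25869868,  0.05606839]), 'moment': array([ 0.01687215, -0.00242474, -0.05105995]), 'opening': 0.08545216384359741}
```

```bash
python3 -c "
import cv2;i=cv2.imread('pics/a.png');print(i.shape);cv2.imwrite('pics/a1.png',cv2.resize(i[:384],(800,600)));cv2.imwrite('pics/a2.png',cv2.resize(i[384:],(800,600)))"
```

```text
(768, 512, 3)
```

View pics/a1.png

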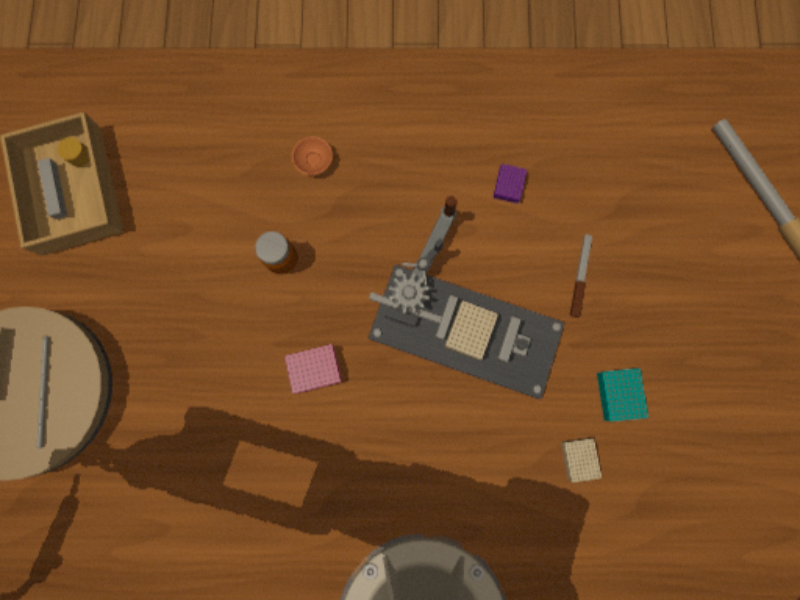

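View pics/a2.png

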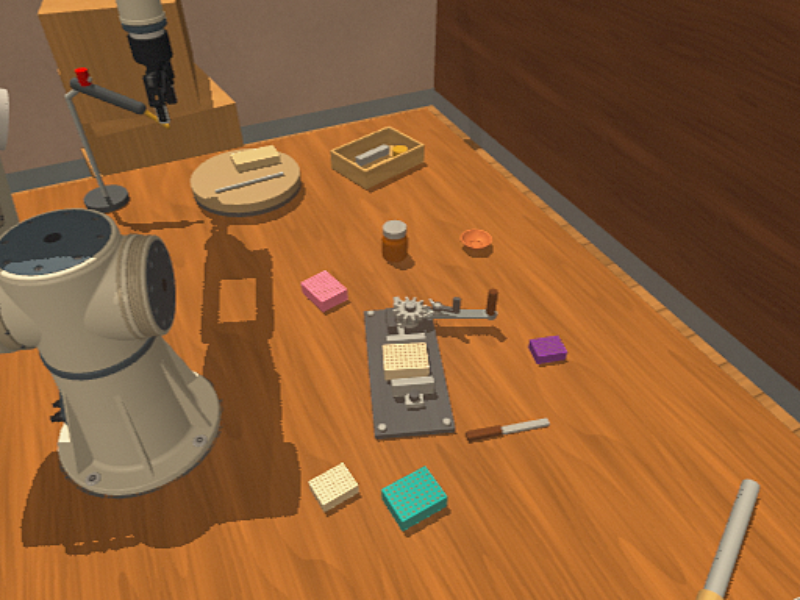

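The top view shows the clamp with its axis at about (408,292) in the enlarged picture. The handle runs up to the post at (450,205) and the paddle is at (437,245). The pale block is between the jaws at (472,330), and the jar, dish, file and look-alike blocks are clear of it. The side view agrees. Next I'll move above the paddle for a wrist look.

carry_out --moves '[{"slide":[0.66,-1,0.1],"angular":[0,0,-0.1],"claw":-0.1},{"slide":[0.66,-1,0.1],"angular":[0,0,-0.1],"claw":-0.1},{"slide":[0.66,-1,0.1],"angular":[0,0,-0.1],"claw":-0.1},{"slide":[0.66,-1,0.1],"angular":[0,0,-0.1],"claw":-0.1},{"slide":[0.66,-1,0.1],"angular":[0,0,-0.1],"claw":-0.1},{"slide":[0.66,-1,0.1],"angular":[0,0,-0.1],"claw":-0.1},{"slide":[0.66,-1,0.1],"angular":[0,0,-0.1],"claw":-0.1},{"slide":[0.66,-1,0.1],"angular":[0,0,-0.1],"claw":-0.1},{"slide":[0.66,-1,0.1],"angular":[0,0,-0.1],"claw":-0.1},{"slide":[0.66,-1,0.1],"angular":[0,0,-0.1],"claw":-0.1},{"slide":[0.66,-1,0.1],"angular":[0,0,-0.1],"claw":-0.1},{"slide":[0.66,-1,0.1],"angular":[0,0,-0.1],"claw":-0.1},{"slide":[0.66,-1,0.1],"angular":[0,0,-0.1],"claw":-0.1},{"slide":[0.66,-1,0.1],"angular":[0,0,-0.1],"claw":-0.1},{"slide":[0.66,-1,0.1],"angular":[0,0,-0.1],"claw":-0.1},{"slide":[0.66,-1,0.1],"angular":[0,0,-0.1],"claw":-0.1}]'

```text
t: 2.8
ee_pos: [0.5328, 0.0921, 0.2812]
tool_rot: [0.857, 0.516, -0.0, -0.0]
force: [0.7, -0.9, -1.0]
opening: 0.0469
```

carry_out --moves '[{"slide":[0,-0.2,0],"claw":-0.1},{"slide":[0,-0.2,0],"claw":-0.1},{"slide":[0,-0.2,0],"claw":-0.1},{"slide":[0,-0.2,0],"claw":-0.1},{"slide":[0,-0.2,0],"claw":-0.1}]'

```text
validation failed for argument at $.mo...
```

```bash
cat > look.py <<'E'
from h import *
import sys
p=arm.grab_frame("wrist"); print(np.round(p["position"],3),p["attitude"].round(3))
Z=dict(ratchet_axis=.043,post_top=.09,lever_pivot=.054,paddle_top=.082,clamp=0,jaw=0,stop=0,block=.012)
im=cv2.resize(p["image"],(768,576))
for n,z in Z.items():
    for r in arm.place_of(p,n)[:2]:
        print(n,round(r["score"],2),np.round(r["uv"],1),at(p,r["uv"],z).round(4))
cv2.imwrite("pics/"+sys.argv[1],im[:,:,::-1])
o=arm.get_obs(); print(o["t"],o["ee_pos"].round(4),o["tool_rot"].round(4),o["force"].round(2),o["opening"])
E
python3 look.py w1.png
```

```text
[0.47  0.124 0.424] [-0.121 -0.073  0.511  0.848]
ratchet_axis 0.59 [198.8 165.6] [0.4924 0.0226 0.043 ]
lever_pivot 0.69 [202.7 202.8] [0.5385 0.0036 0.054 ]
paddle_top 0.78 [190.9 233.9] [ 0.5627 -0.023   0.082 ]
clamp 0.73 [205.  161.4] [0.4939 0.0227 0.    ]
jaw 0.9 [201.9 160.9] [0.491 0.019 0.   ]
block 0.71 [ 69.2 263.9] [ 0.5342 -0.2565  0.012 ]
block 0.67 [123.9 161.3] [ 0.4375 -0.0793  0.012 ]
3.25 [0.5335 0.0911 0.2813] [0.8571 0.5151 0.     0.    ] [-0.33  0.09 -0.65] 0.0468016839132154
```

View pics/w1.png

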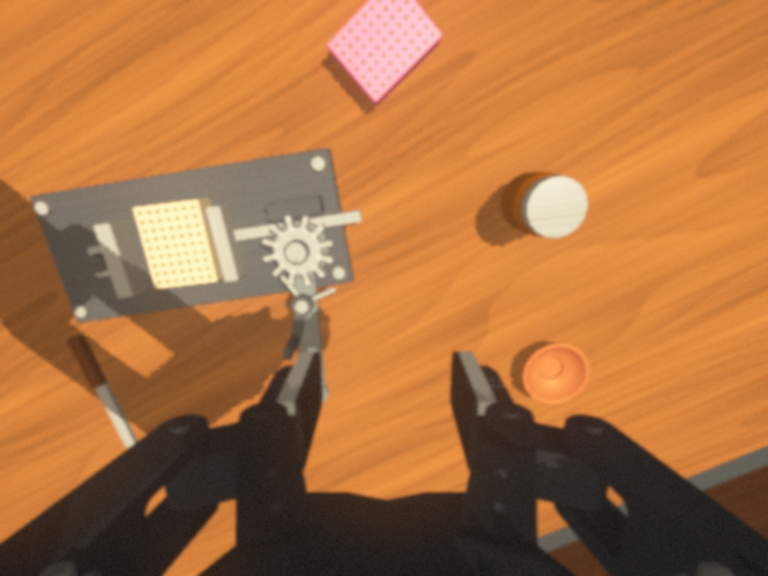

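The wrist view shows the paddle at about (292,340) beside the left finger and the pivot at (302,305). The networks' positions agree within a few mm. Next I'll straddle the paddle with open fingers.

carry_out --moves '[{"slide":[0.065,-0.231,0],"angular":[0,0,0.012],"claw":-0.1},{"slide":[0.065,-0.231,0],"angular":[0,0,0.012],"claw":-0.1},{"slide":[0.065,-0.231,0],"angular":[0,0,0.012],"claw":-0.1},{"slide":[0.065,-0.231,-0.05],"angular":[0,0,0.012],"claw":-0.1},{"slide":[0.065,-0.231,-0.34],"angular":[0,0,0.012],"claw":-0.1},{"slide":[0.065,-0.231,-0.34],"angular":[0,0,0.012],"claw":-0.1},{"slide":[0.065,-0.231,-0.34],"angular":[0,0,0.012],"claw":-0.1},{"slide":[0.065,-0.231,-0.34],"angular":[0,0,0.012],"claw":-0.1},{"slide":[0.065,-0.231,-0.34],"angular":[0,0,0.012],"claw":-0.1}]'

```text
t: 4.15
ee_pos: [0.5661, -0.0246, 0.1117]
tool_rot: [0.852, 0.523, -0.001, -0.0]
force: [0.4, 0.9, 0.2]
opening: 0.047
```

```bash
python3 look.py w2.png; python3 - <<'E'
import cv2
from h import *
s=arm.grab_frame("side"); cv2.imwrite("pics/s2.png",cv2.resize(s["image"][150:250,200:400],(800,400),interpolation=2)[:,:,::-1])
a=cv2.resize(cv2.imread("pics/w2.png"),(512,384)); b=cv2.resize(cv2.imread("pics/s2.png"),(512,216))
cv2.imwrite("pics/c2.png",np.vstack([a,b]))
E
```

```text
[0.503 0.006 0.254] [-0.12  -0.074  0.518  0.844]
ratchet_axis 0.62 [271.3  91. ] [0.4933 0.0223 0.043 ]
post_top 0.79 [278.  314.5] [ 0.6274 -0.0407  0.09  ]
lever_pivot 0.56 [273.5 163.4] [0.5381 0.0016 0.054 ]
paddle_top 0.83 [260.6 224.4] [ 0.5654 -0.0229  0.082 ]
clamp 0.7 [268.2  94.3] [0.4925 0.0221 0.    ]
clamp 0.43 [127.8  84.6] [ 0.4323 -0.0798  0.    ]
block 0.89 [127.5  87. ] [ 0.437  -0.0769  0.012 ]
block 0.66 [210.2 338.3] [ 0.6812 -0.1391  0.012 ]
4.6 [ 0.5665 -0.0246  0.1122] [8.523e-01 5.230e-01 6.000e-04 4.000e-04] [ 1.02 -0.06 -0.02] 0.04700378174500299
```

View pics/c2.png

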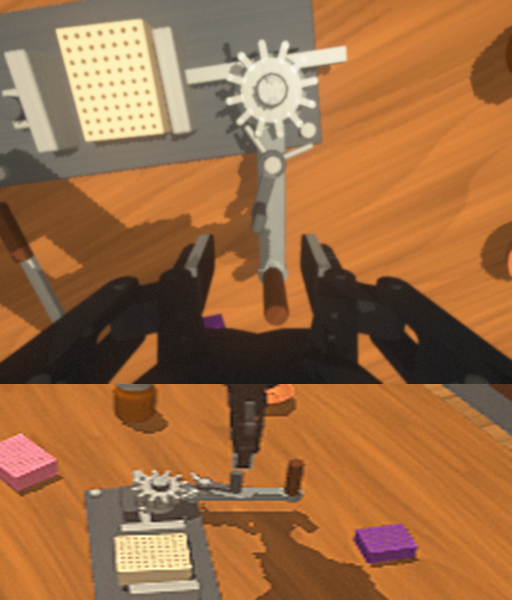

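The wrist view shows the paddle at (260,215) in the composite, centred between the fingers, with the post clear at (275,300). Next I'll lower and push.

carry_out --moves '[{"slide":[0,0,-0.1],"angular":[0,0,0],"claw":-0.1},{"slide":[0,0,-0.104],"angular":[0,0,0],"claw":-0.1},{"slide":[0,0,-0.104],"angular":[0,0,0],"claw":-0.1},{"slide":[0.0087,0.018,-0.104],"angular":[0,0,0],"claw":-0.1},{"slide":[0.0139,0.0288,-0.104],"angular":[0,0,0],"claw":-0.1},{"slide":[0.0174,0.036,-0.104],"angular":[0,0,0],"claw":-0.1},{"slide":[0.0209,0.0432,-0.104],"angular":[0,0,0],"claw":-0.1},{"slide":[0.0244,0.0504,-0.104],"angular":[0,0,0],"claw":-0.1}]'

```text
t: 5.45
ee_pos: [0.5788, 0.0008, 0.0598]
tool_rot: [0.852, 0.523, 0.0, 0.0]
force: [0.0, -2.5, 0.9]
opening: 0.0468
```

carry_out --moves '[{"slide":[0.0026,0.0054,0],"angular":[0,0,0],"claw":-0.1},{"slide":[0.0052,0.0108,0],"angular":[0,0,0],"claw":-0.1}]'

```text
t: 5.65
ee_pos: [0.581, 0.0061, 0.0594]
tool_rot: [0.852, 0.523, -0.0, 0.0]
force: [-0.6, -3.0, 1.0]
opening: 0.0473
```

```bash
python3 look.py w3.png|grep -v -e clamp -e block
```

```text
[0.517 0.037 0.202] [-0.121 -0.074  0.518  0.843]
ratchet_axis 0.56 [211.3  82.3] [0.4924 0.0229 0.043 ]
lever_pivot 0.93 [214.6 179.7] [0.5373 0.0015 0.054 ]
paddle_top 0.58 [217.5 266.8] [ 0.5712 -0.0113  0.082 ]
6.1 [0.5807 0.0061 0.0592] [ 8.524e-01  5.230e-01 -1.000e-04 -1.000e-04] [-0.26  0.15  0.91] 0.04717278673963784
```

carry_out --moves '[{"slide":[0.0026,0.0054,0],"angular":[0,0,0],"claw":-0.1},{"slide":[0.0044,0.009,0],"angular":[0,0,0],"claw":-0.1},{"slide":[0.0061,0.0126,0],"angular":[0,0,0],"claw":-0.1}]'

```text
t: 6.4
ee_pos: [0.5833, 0.0122, 0.0591]
tool_rot: [0.852, 0.523, -0.001, -0.0]
force: [-3.5, -5.9, 1.6]
opening: 0.0467
```

carry_out --moves '[{"slide":[0.0013,0.0027,0],"angular":[0,0,0],"claw":-0.1},{"slide":[0.0026,0.0054,0],"angular":[0,0,0],"claw":-0.1}]'

```text
t: 6.6
ee_pos: [0.5843, 0.0149, 0.059]
tool_rot: [0.852, 0.523, -0.001, -0.0]
force: [-4.1, -4.5, 1.9]
opening: 0.047
```

```bash
python3 look.py w4.png|grep -v -e clamp -e block
```

```text
[0.521 0.046 0.201] [-0.12  -0.073  0.518  0.844]
ratchet_axis 0.73 [192.9  86.1] [0.493  0.0222 0.043 ]
lever_pivot 0.63 [200.7 183.5] [0.5391 0.0027 0.054 ]
lever_pivot 0.59 [204.3  95.5] [0.5013 0.0267 0.054 ]
paddle_top 0.77 [221.  267.2] [ 0.5755 -0.001   0.082 ]
7.05 [0.5847 0.015  0.0591] [ 8.524e-01  5.230e-01 -5.000e-04 -3.000e-04] [-5.15 -2.68 -0.6 ] 0.046790281208382925
```

Push force rose to 6–7 N and the lever measures about +0.30, so it's at its end stop. Next I'll back off, rise and look.

carry_out --moves '[{"slide":[-0.01,-0.02,0],"angular":[0,0,0],"claw":-0.1},{"slide":[-0.0139,-0.0288,0],"angular":[0,0,0],"claw":-0.1},{"slide":[-0.0139,-0.0288,0.08],"angular":[0,0,0],"claw":-0.1},{"slide":[-0.0139,-0.0288,0.16],"angular":[0,0,0],"claw":-0.1},{"slide":[-0.0139,-0.0288,0.16],"angular":[0,0,0],"claw":-0.1}]'

```text
t: 7.55
ee_pos: [0.5822, 0.0002, 0.1447]
tool_rot: [0.852, 0.523, 0.004, 0.003]
force: [1.5, -0.5, 0.7]
opening: 0.0469
```

```bash
python3 look.py w5.png
```

```text
[0.517 0.031 0.286] [-0.123 -0.079  0.517  0.843]
ratchet_axis 0.73 [231.2  85.1] [0.4905 0.0228 0.043 ]
ratchet_axis 0.25 [238.7 150.5] [0.5395 0.0036 0.043 ]
post_top 0.58 [246.8 282.3] [ 0.6309 -0.0346  0.09  ]
lever_pivot 0.97 [238.1 151.2] [0.5388 0.0041 0.054 ]
lever_pivot 0.54 [473.   50.7] [0.5522 0.1956 0.054 ]
paddle_top 0.69 [249.2 201.4] [ 0.5736 -0.0029  0.082 ]
paddle_top 0.69 [229.2  87. ] [0.4953 0.0224 0.082 ]
clamp 0.73 [236.1  92.1] [0.4934 0.0225 0.    ]
jaw 0.36 [232.8  86.2] [0.4873 0.0222 0.    ]
block 0.88 [107.7  84.8] [ 0.4364 -0.0777  0.012 ]
8.0 [0.5778 0.0006 0.1383] [ 8.523e-01  5.230e-01 -6.000e-04 -4.000e-04] [-0.51  0.35  0.03] 0.04642702770618801
```

View pics/w5.png

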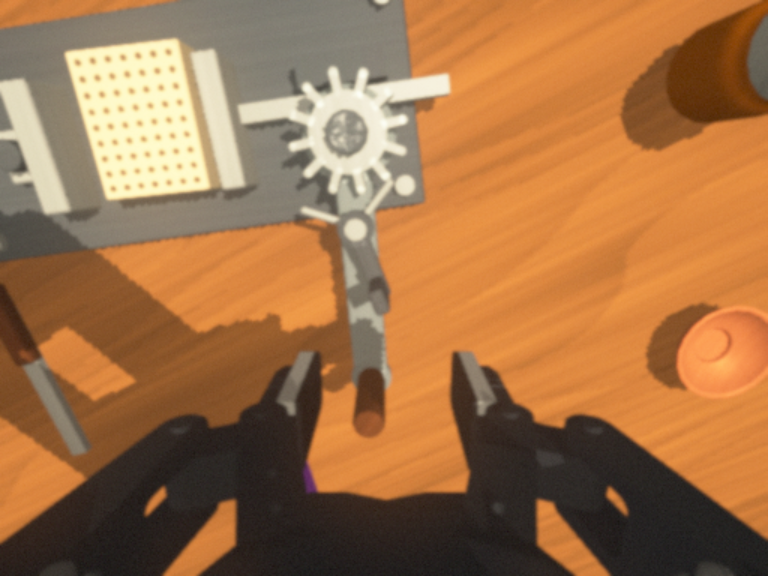

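The lever now points to the counterclockwise side: the paddle at (378,293) is right of the handle line, and the post is at (368,415). Next I'll grip the post.

carry_out --moves '[{"slide":[0.108,-0.071,0],"angular":[0,0,0.05],"claw":-0.1},{"slide":[0.108,-0.071,0],"angular":[0,0,0.05],"claw":-0.1},{"slide":[0.108,-0.071,-0.02],"angular":[0,0,0.05],"claw":-0.1},{"slide":[0.108,-0.071,-0.1],"angular":[0,0,0.05],"claw":-0.1},{"slide":[0.108,-0.071,-0.178],"angular":[0,0,0.05],"claw":-0.1},{"slide":[0.108,-0.071,-0.178],"angular":[0,0,0.05],"claw":-0.1},{"slide":[0.108,-0.071,-0.178],"angular":[0,0,0.05],"claw":-0.1}]'

```text
t: 8.7
ee_pos: [0.631, -0.0345, 0.0497]
tool_rot: [0.831, 0.556, -0.001, -0.001]
force: [0.3, -0.1, 0.1]
opening: 0.0471
```

carry_out --moves '[{"slide":[0,0,0],"angular":[0,0,0],"claw":1},{"slide":[0,0,0],"angular":[0,0,0],"claw":1},{"slide":[0,0,0],"angular":[0,0,0],"claw":1},{"slide":[0,0,0],"angular":[0,0,0],"claw":1},{"slide":[0,0,0],"angular":[0,0,0],"claw":1},{"slide":[0,0,0],"angular":[0,0,0],"claw":1}]' --force 30

```text
t: 9.3
ee_pos: [0.6336, -0.0349, 0.0524]
tool_rot: [0.831, 0.556, 0.001, 0.001]
force: [-0.9, 1.1, 7.8]
opening: 0.0173
```

```bash
cat > arc.py <<'E'
# arc.py: rows along the circle about the axis, from current pose to handle world-angle list
from h import *
import sys
A=np.array([.493,.0225]); o=arm.get_obs(); e=o["ee_pos"]; f=o["force"]
a0=np.arctan2(e[1]-A[1],e[0]-A[0]); r=np.hypot(*(e[:2]-A))
q=o["tool_rot"]; tx=2*np.arctan2(q[1],q[0])
v=np.array([-np.sin(a0),np.cos(a0)]); u=np.array([np.cos(a0),np.sin(a0)])
print("t",o["t"],"e",e.round(4),"ang",a0.round(3),"r",r.round(4),"tx-90",round(tx-np.pi/2,3),"Ft",(f[:2]@v).round(2),"Fr",(f[:2]@u).round(2),"Fz",f[2].round(2),"open",o["opening"])
for a in map(float,sys.argv[1:]):
    d=A+.150*np.array([np.cos(a),np.sin(a)])-e[:2]
    print(a,(d/.5).round(3),round((a-a0)/(np.pi/2),3))
E
python3 arc.py -.47 -.55 -.63 -.71 -.79 -.87 -.95 -.97
```

```text
t 9.3 e [ 0.6336 -0.0349  0.0524] ang -0.387 r 0.1519 tx-90 -0.392 Ft 0.66 Fr -1.27 Fz 7.84 open 0.017258524060639307
-0.47 [-0.014 -0.021] -0.053
-0.55 [-0.025 -0.042] -0.104
-0.63 [-0.039 -0.062] -0.154
-0.71 [-0.054 -0.081] -0.205
-0.79 [-0.07  -0.098] -0.256
-0.87 [-0.088 -0.115] -0.307
-0.95 [-0.107 -0.129] -0.358
-0.97 [-0.112 -0.133] -0.371
```

carry_out --moves '[{"slide":[-0.011,-0.021,0.004],"angular":[0,0,-0.053],"claw":1},{"slide":[-0.022,-0.042,0.004],"angular":[0,0,-0.104],"claw":1},{"slide":[-0.036,-0.062,0.004],"angular":[0,0,-0.154],"claw":1},{"slide":[-0.051,-0.081,0.004],"angular":[0,0,-0.205],"claw":1},{"slide":[-0.067,-0.098,0.004],"angular":[0,0,-0.256],"claw":1},{"slide":[-0.085,-0.115,0.004],"angular":[0,0,-0.307],"claw":1}]'

```text
t: 9.9
ee_pos: [0.5908, -0.0932, 0.0526]
tool_rot: [0.94, 0.34, 0.001, 0.001]
force: [4.5, -1.1, -10.2]
opening: 0.0172
```

```bash
python3 arc.py -.9 -.93 -.96; python3 look.py w6.png | grep -e pad -e piv -e axis -e post -e clamp
```

```text
t 9.9 e [ 0.5908 -0.0932  0.0526] ang -0.869 r 0.1515 tx-90 -0.877 Ft 2.74 Fr 3.72 Fz -10.17 open 0.017171235110575552
-0.9 [-0.009 -0.004] -0.019
-0.93 [-0.016 -0.009] -0.039
-0.96 [-0.023 -0.014] -0.058
ratchet_axis 0.68 [259.5 284.4] [ 0.611  -0.1163  0.043 ]
post_top 0.69 [261.1 285.1] [ 0.5912 -0.0924  0.09  ]
lever_pivot 0.59 [255.7  39.8] [ 0.5243 -0.0157  0.054 ]
paddle_top 0.75 [282.4 122.1] [ 0.5545 -0.0358  0.082 ]
```

carry_out --moves '[{"slide":[-0.009,-0.004,-0.003],"angular":[0,0,-0.019],"claw":1},{"slide":[-0.016,-0.009,-0.003],"angular":[0,0,-0.039],"claw":1}]'

```text
t: 10.55
ee_pos: [0.5846, -0.0981, 0.0525]
tool_rot: [0.95, 0.312, 0.003, 0.002]
force: [5.5, -5.9, -1.8]
opening: 0.0174
```

```bash
python3 arc.py -.87 -.81 -.75 -.69 -.63 -.57 -.51 -.45 -.39 -.33
```

```text
t 10.55 e [ 0.5846 -0.0981  0.0525] ang -0.921 r 0.1515 tx-90 -0.935 Ft 0.84 Fr 8.05 Fz -1.75 open 0.01744456467822144
-0.87 [0.01  0.012] 0.033
-0.81 [0.024 0.024] 0.071
-0.75 [0.036 0.037] 0.109
-0.69 [0.048 0.05 ] 0.147
-0.63 [0.059 0.064] 0.185
-0.57 [0.069 0.079] 0.224
-0.51 [0.079 0.095] 0.262
-0.45 [0.087 0.111] 0.3
-0.39 [0.094 0.127] 0.338
-0.33 [0.101 0.144] 0.376
```

```bash
sed -i 's/^for a in.*/c0=float(sys.argv[1]);r0=float(sys.argv[2]);P=lambda a,r:A+r*np.array([np.cos(a),np.sin(a)])/; ' arc.py; sed -i '/^    d=A/,$d' arc.py; cat >> arc.py <<'E'
for a in map(float,sys.argv[3:]):
    print(a,((P(a,.152)-P(c0,r0))/.5).round(4),round((a-c0)/(np.pi/2),3))
E
python3 arc.py -.93 .150 -.85 -.77 -.69 -.61 -.53 -.45 -.37 -.31|tail -8
```

```text
-0.85 [0.0213 0.0121] 0.051
-0.77 [0.0389 0.0289] 0.102
-0.69 [0.0551 0.047 ] 0.153
-0.61 [0.0698 0.0663] 0.204
-0.53 [0.0829 0.0868] 0.255
-0.45 [0.0944 0.1083] 0.306
-0.37 [0.1041 0.1306] 0.357
-0.31 [0.1102 0.1477] 0.395
```

carry_out --moves '[{"slide":[0.0213,0.0121,0],"angular":[0,0,0.051],"claw":1},{"slide":[0.0389,0.0289,0],"angular":[0,0,0.102],"claw":1},{"slide":[0.0551,0.047,0],"angular":[0,0,0.153],"claw":1},{"slide":[0.0698,0.0663,0],"angular":[0,0,0.204],"claw":1},{"slide":[0.0829,0.0868,0],"angular":[0,0,0.255],"claw":1},{"slide":[0.0944,0.1083,0],"angular":[0,0,0.306],"claw":1},{"slide":[0.1041,0.1306,0],"angular":[0,0,0.357],"claw":1}]'

```text
t: 11.25
ee_pos: [0.6347, -0.0321, 0.0524]
tool_rot: [0.825, 0.565, 0.0, 0.001]
force: [-4.0, -6.4, 6.5]
opening: 0.0169
```

```bash
python3 arc.py -.37 .152 -.33 -.29 -.25 -.21 -.17 -.13 -.09 -.05 0 .05 .1;  python3 - <<'E'
from h import *
t=arm.grab_frame("top"); cv2.imwrite("pics/t7.png",cv2.resize(t["image"][140:260,220:380],(800,600),interpolation=2)[:,:,::-1])
E
```

```text
t 11.25 e [ 0.6347 -0.0321  0.0524] ang -0.367 r 0.1518 tx-90 -0.371 Ft -7.38 Fr -1.43 Fz 6.53 open 0.016922243276596572
-0.33 [0.0042 0.0114] 0.025
-0.29 [0.0079 0.023 ] 0.051
-0.25 [0.0111 0.0347] 0.076
-0.21 [0.0139 0.0466] 0.102
-0.17 [0.0162 0.0585] 0.127
-0.13 [0.018  0.0705] 0.153
-0.09 [0.0193 0.0826] 0.178
-0.05 [0.0202 0.0947] 0.204
0.0 [0.0206 0.1099] 0.236
0.05 [0.0202 0.1251] 0.267
0.1 [0.0191 0.1403] 0.299
```

View pics/t7.png

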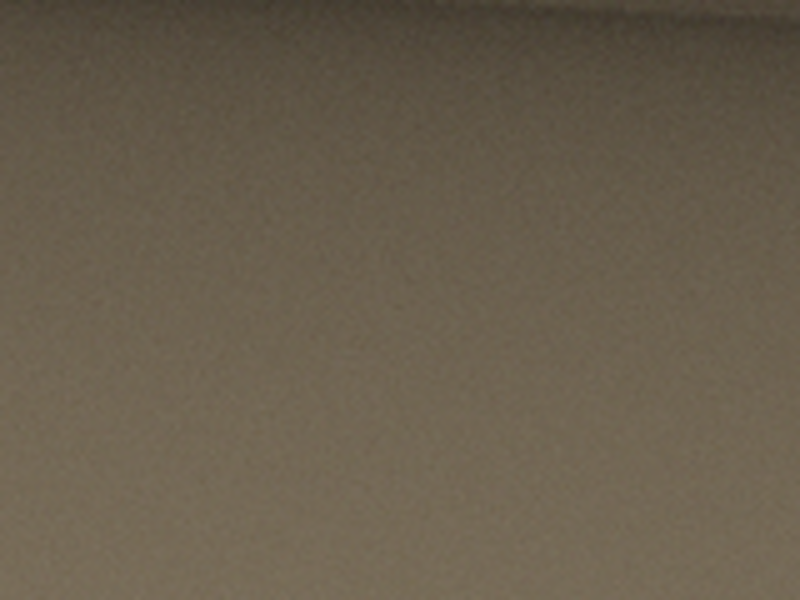

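The top view is blocked by the arm, so that picture is useless. The tangential force of about 7 N shows the jaw being driven without contact. I'll continue with force checks.

carry_out --moves '[{"slide":[0.0042,0.0114,0],"angular":[0,0,0.025],"claw":1},{"slide":[0.0079,0.023,0],"angular":[0,0,0.051],"claw":1},{"slide":[0.0111,0.0347,0],"angular":[0,0,0.076],"claw":1},{"slide":[0.0139,0.0466,0],"angular":[0,0,0.102],"claw":1}]'

```text
t: 11.7
ee_pos: [0.6416, -0.0092, 0.0524]
tool_rot: [0.778, 0.628, 0.0, 0.001]
force: [-1.3, -6.4, 5.9]
opening: 0.0169
```

```bash
python3 arc.py -.21 .152 -.17 -.13 -.09 -.05 0 .05 .1;  python3 look.py w8.png|grep -e block -e jaw -e stop; python3 -c "
from h import *
s=arm.grab_frame('side'); cv2.imwrite('pics/s8.png',cv2.resize(s['image'][180:290,210:330],(600,550),interpolation=2)[:,:,::-1])"
```

```text
t 11.7 e [ 0.6416 -0.0092  0.0524] ang -0.21 r 0.1519 tx-90 -0.213 Ft -6.52 Fr 0.03 Fz 5.91 open 0.016944679857611382
-0.17 [0.0023 0.0119] 0.025
-0.13 [0.0041 0.024 ] 0.051
-0.09 [0.0054 0.036 ] 0.076
-0.05 [0.0063 0.0482] 0.102
0.0 [0.0067 0.0634] 0.134
0.05 [0.0063 0.0786] 0.166
0.1 [0.0052 0.0937] 0.197
block 0.72 [107.8 301.9] [ 0.6819 -0.1348  0.012 ]
```

View pics/s8.png

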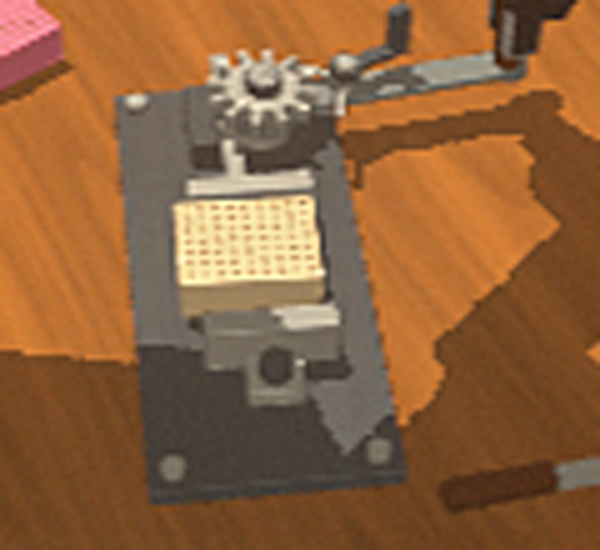

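The side view shows the jaw just short of the block's near edge (row ~195), a gap still open to the stop (row ~315), and the block flat. I'll continue.

carry_out --moves '[{"slide":[0.0023,0.0119,0],"angular":[0,0,0.025],"claw":1},{"slide":[0.0041,0.024,0],"angular":[0,0,0.051],"claw":1},{"slide":[0.0054,0.036,0],"angular":[0,0,0.076],"claw":1},{"slide":[0.0063,0.0482,0],"angular":[0,0,0.102],"claw":1}]'

```text
t: 12.6
ee_pos: [0.6449, 0.0149, 0.0524]
tool_rot: [0.726, 0.688, 0.0, 0.001]
force: [-1.1, -6.6, 6.1]
opening: 0.0171
```

```bash
python3 arc.py -.05 .152 -.02 .01 .04 .07 .1 .13 .16 .19 .22 .25
```

```text
t 12.6 e [0.6449 0.0149 0.0524] ang -0.05 r 0.1521 tx-90 -0.053 Ft -6.61 Fr -0.8 Fz 6.05 open 0.017096252806258896
-0.02 [0.0003 0.0091] 0.019
0.01 [0.0004 0.0182] 0.038
0.04 [0.0001 0.0274] 0.057
0.07 [-0.0004  0.0365] 0.076
0.1 [-0.0011  0.0455] 0.095
0.13 [-0.0022  0.0546] 0.115
0.16 [-0.0035  0.0636] 0.134
0.19 [-0.0051  0.0726] 0.153
0.22 [-0.0069  0.0815] 0.172
0.25 [-0.0091  0.0904] 0.191
```

carry_out --moves '[{"slide":[0.0003,0.0091,0],"angular":[0,0,0.019],"claw":1},{"slide":[0.0004,0.0182,0],"angular":[0,0,0.038],"claw":1},{"slide":[0.0001,0.0274,0],"angular":[0,0,0.057],"claw":1}]'

```text
t: 12.9
ee_pos: [0.645, 0.0286, 0.0524]
tool_rot: [0.694, 0.72, 0.0, 0.001]
force: [-0.3, -5.7, 4.6]
opening: 0.0171
```

carry_out --moves '[{"slide":[-0.0005,0.0091,0],"angular":[0,0,0.019],"claw":1},{"slide":[-0.0012,0.0181,0],"angular":[0,0,0.038],"claw":1}]'

```text
t: 13.1
ee_pos: [0.6444, 0.0376, 0.0524]
tool_rot: [0.672, 0.74, 0.0, 0.001]
force: [-0.2, -5.8, 5.6]
opening: 0.0172
```

```bash
python3 arc.py .1 .152 .13 .16 .19 .22 .25; python3 -c "
from h import *
s=arm.grab_frame('side'); cv2.imwrite('pics/s9.png',cv2.resize(s['image'][205:265,235:295],(600,600),interpolation=2)[:,:,::-1])"
```

```text
t 13.1 e [0.6444 0.0376 0.0524] ang 0.1 r 0.1521 tx-90 0.096 Ft -5.76 Fr -0.76 Fz 5.59 open 0.01717793464677706
0.13 [-0.001   0.0091] 0.019
0.16 [-0.0024  0.0181] 0.038
0.19 [-0.004   0.0271] 0.057
0.22 [-0.0058  0.036 ] 0.076
0.25 [-0.0079  0.0449] 0.095
```

View pics/s9.png

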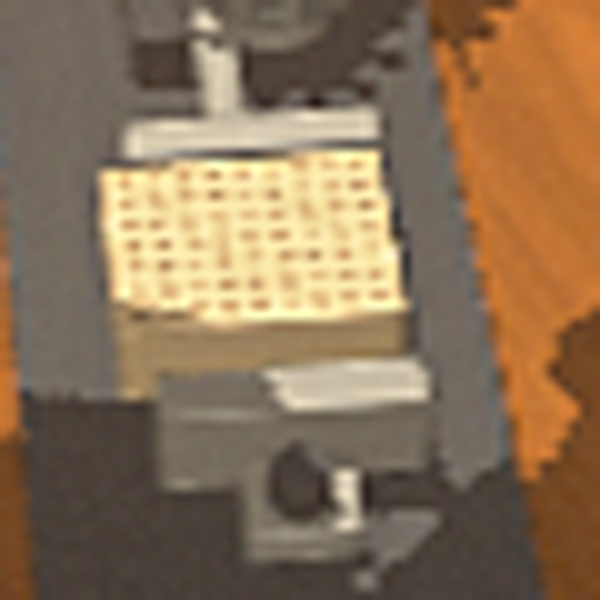

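The side view shows the jaw almost touching the block's rear (row ~155), the block not yet moved, and roughly 20 mm from its front (row 315) to the stop (row 370). I'll finish this stroke, then click back.

carry_out --moves '[{"slide":[-0.001,0.0091,0],"angular":[0,0,0.019],"claw":1},{"slide":[-0.0024,0.0181,0],"angular":[0,0,0.038],"claw":1},{"slide":[-0.004,0.0271,0],"angular":[0,0,0.057],"claw":1},{"slide":[-0.0058,0.036,0],"angular":[0,0,0.076],"claw":1},{"slide":[-0.0079,0.0449,0],"angular":[0,0,0.095],"claw":1}]'

```text
t: 13.65
ee_pos: [0.6405, 0.0601, 0.0524]
tool_rot: [0.615, 0.788, 0.0, 0.001]
force: [-0.6, -6.1, 5.4]
opening: 0.0175
```

```bash
python3 arc.py .25 .152 .17 .09 .01 -.07 -.15 -.23 -.31 -.39 -.47 -.55 -.63 -.71 -.79 -.86 -.91
```

```text
t 13.65 e [0.6405 0.0601 0.0524] ang 0.249 r 0.1522 tx-90 0.245 Ft -5.75 Fr -2.1 Fz 5.36 open 0.0174537132324736
0.17 [ 0.0051 -0.0238] -0.051
0.09 [ 0.0082 -0.0479] -0.102
0.01 [ 0.0094 -0.0722] -0.153
-0.07 [ 0.0087 -0.0965] -0.204
-0.15 [ 0.006  -0.1206] -0.255
-0.23 [ 0.0014 -0.1445] -0.306
-0.31 [-0.005  -0.1679] -0.357
-0.39 [-0.0134 -0.1908] -0.407
-0.47 [-0.0235 -0.2129] -0.458
-0.55 [-0.0354 -0.2341] -0.509
-0.63 [-0.0489 -0.2543] -0.56
-0.71 [-0.064  -0.2734] -0.611
-0.79 [-0.0806 -0.2912] -0.662
-0.86 [-0.0962 -0.3056] -0.707
-0.91 [-0.108  -0.3152] -0.738
```

carry_out --moves '[{"slide":[0.0051,-0.0238,0],"angular":[0,0,-0.051],"claw":1},{"slide":[0.0082,-0.0479,0],"angular":[0,0,-0.102],"claw":1},{"slide":[0.0094,-0.0722,0],"angular":[0,0,-0.153],"claw":1},{"slide":[0.0087,-0.0965,0],"angular":[0,0,-0.204],"claw":1},{"slide":[0.006,-0.1206,0],"angular":[0,0,-0.255],"claw":1},{"slide":[0.0014,-0.1445,0],"angular":[0,0,-0.306],"claw":1},{"slide":[-0.005,-0.1679,0],"angular":[0,0,-0.357],"claw":1},{"slide":[-0.0134,-0.1908,0],"angular":[0,0,-0.407],"claw":1},{"slide":[-0.0235,-0.2129,0],"angular":[0,0,-0.458],"claw":1},{"slide":[-0.0354,-0.2341,0],"angular":[0,0,-0.509],"claw":1},{"slide":[-0.0489,-0.2543,0],"angular":[0,0,-0.56],"claw":1},{"slide":[-0.064,-0.2734,0],"angular":[0,0,-0.611],"claw":1},{"slide":[-0.0806,-0.2912,0],"angular":[0,0,-0.662],"claw":1},{"slide":[-0.0962,-0.3056,0],"angular":[0,0,-0.707],"claw":1},{"slide":[-0.108,-0.3152,0],"angular":[0,0,-0.738],"claw":1}]'

```text
t: 15.15
ee_pos: [0.5862, -0.097, 0.0524]
tool_rot: [0.947, 0.32, 0.001, 0.001]
force: [0.7, 2.9, 4.9]
opening: 0.0174
```

```bash
python3 arc.py -.91 .152 -.83 -.75 -.67 -.59 -.51 -.45; python3 look.py w9.png | grep -e pad -e piv
```

```text
t 15.15 e [ 0.5862 -0.097   0.0524] ang -0.909 r 0.1516 tx-90 -0.918 Ft 2.36 Fr -1.9 Fz 4.92 open 0.01738208624636958
-0.83 [0.0186 0.0157] 0.051
-0.75 [0.0359 0.0328] 0.102
-0.67 [0.0517 0.0512] 0.153
-0.59 [0.066  0.0709] 0.204
-0.51 [0.0787 0.0916] 0.255
-0.45 [0.0872 0.1078] 0.293
lever_pivot 0.85 [255.6  41.6] [ 0.5235 -0.0174  0.054 ]
paddle_top 0.88 [282.1 123. ] [ 0.5525 -0.0385  0.082 ]
```

carry_out --moves '[{"slide":[0.0186,0.0157,0],"angular":[0,0,0.051],"claw":1},{"slide":[0.0359,0.0328,0],"angular":[0,0,0.102],"claw":1},{"slide":[0.0517,0.0512,0],"angular":[0,0,0.153],"claw":1},{"slide":[0.066,0.0709,0],"angular":[0,0,0.204],"claw":1}]'

```text
t: 16.0
ee_pos: [0.6191, -0.0619, 0.0524]
tool_rot: [0.882, 0.47, 0.0, 0.001]
force: [-3.9, -5.2, 8.3]
opening: 0.0172
```

```bash
cat > gap.py <<'E'
from h import *
s=arm.grab_frame('side')
for n in('block','stop','jaw'):
    for r in arm.masks_of(s,n)[:3]:
        m=r["mask"]; ys,xs=np.where(m)
        if 225<r["uv"][0]<300 and 200<r["uv"][1]<265: print(n,round(r["score"],2),r["uv"],ys.min(),ys.max(),m.sum())
cv2.imwrite('pics/g.png',cv2.resize(s['image'][205:265,235:295],(600,600),interpolation=2)[:,:,::-1])
E
python3 gap.py;python3 arc.py -.59 .152 -.53 -.47 -.41 -.37 -.33 -.29 -.25
```

```text
stop 0.59 [260.8, 248.9] 242 261 399
jaw 0.52 [255.5, 218.7] 205 223 220
t 16.2 e [ 0.6195 -0.0612  0.0524] ang -0.584 r 0.1517 tx-90 -0.594 Ft -1.14 Fr 0.25 Fz 6.34 open 0.01689467806898711
-0.53 [0.0097 0.0155] 0.038
-0.47 [0.0184 0.0315] 0.076
-0.41 [0.0262 0.048 ] 0.115
-0.37 [0.0308 0.0592] 0.14
-0.33 [0.035  0.0706] 0.166
-0.29 [0.0387 0.0822] 0.191
-0.25 [0.0419 0.0939] 0.216
```

View pics/g.png

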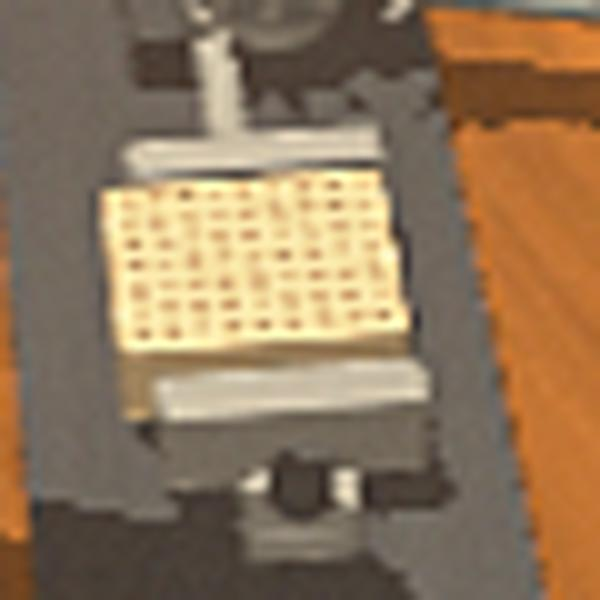

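The block has started moving: its front edge is at row ~340 and the stop at ~370, leaving 10–14 mm. It's still flat. Another 6 mm is safe.

carry_out --moves '[{"slide":[0.0097,0.0155,0],"angular":[0,0,0.038],"claw":1},{"slide":[0.0184,0.0315,0],"angular":[0,0,0.076],"claw":1},{"slide":[0.0262,0.048,0],"angular":[0,0,0.115],"claw":1},{"slide":[0.0308,0.0592,0],"angular":[0,0,0.14],"claw":1},{"slide":[0.035,0.0706,0],"angular":[0,0,0.166],"claw":1},{"slide":[0.0387,0.0822,0],"angular":[0,0,0.191],"claw":1}]'

```text
t: 16.8
ee_pos: [0.6386, -0.0209, 0.0524]
tool_rot: [0.803, 0.596, 0.0, 0.001]
force: [-2.5, -6.0, 6.5]
opening: 0.0171
```

```bash
python3 arc.py -.29 .152 -.265 -.24 -.22 -.20 -.18 -.16; python3 gap.py; mv pics/g.png pics/g2.png
```

```text
t 16.8 e [ 0.6386 -0.0209  0.0524] ang -0.29 r 0.1519 tx-90 -0.293 Ft -6.49 Fr -0.69 Fz 6.49 open 0.017103541907906805
-0.265 [0.0021 0.0073] 0.016
-0.24 [0.004  0.0147] 0.032
-0.22 [0.0054 0.0206] 0.045
-0.2 [0.0066 0.0265] 0.057
-0.18 [0.0078 0.0325] 0.07
-0.16 [0.0088 0.0385] 0.083
stop 0.65 [260.5, 248.1] 241 260 369
jaw 0.52 [260.0, 216.9] 205 224 182
```

View pics/g2.png

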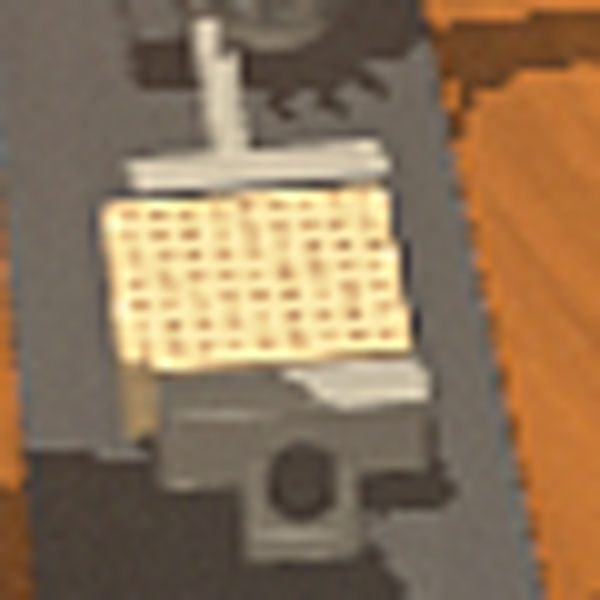

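The block's front edge (row ~358) now meets the stop's rear edge in the view, so only 1–3 mm remain. From here I'll take fine steps, watching the force.

carry_out --moves '[{"slide":[0.0021,0.0073,0],"angular":[0,0,0.016],"claw":1},{"slide":[0.004,0.0147,0],"angular":[0,0,0.032],"claw":1}]'

```text
t: 17.2
ee_pos: [0.6406, -0.0137, 0.0524]
tool_rot: [0.788, 0.616, 0.0, 0.001]
force: [-2.2, -5.7, 6.3]
opening: 0.0171
```

```bash
python3 arc.py -.24 .152 -.22 -.2 -.18 -.16
```

```text
t 17.2 e [ 0.6406 -0.0137  0.0524] ang -0.241 r 0.1519 tx-90 -0.244 Ft -6.1 Fr -0.77 Fz 6.35 open 0.0171312147441229
-0.22 [0.0014 0.0059] 0.013
-0.2 [0.0027 0.0119] 0.025
-0.18 [0.0038 0.0178] 0.038
-0.16 [0.0048 0.0238] 0.051
```

carry_out --moves '[{"slide":[0.0014,0.0059,0],"angular":[0,0,0.013],"claw":1},{"slide":[0.0027,0.0119,0],"angular":[0,0,0.025],"claw":1}]'

```text
t: 17.4
ee_pos: [0.6419, -0.0077, 0.0524]
tool_rot: [0.775, 0.631, 0.0, 0.001]
force: [-1.4, -6.7, 7.4]
opening: 0.0171
```

```bash
python3 arc.py -.2 .152 -.18 -.16 -.14 -.12
```

```text
t 17.4 e [ 0.6419 -0.0077  0.0524] ang -0.2 r 0.152 tx-90 -0.204 Ft -6.89 Fr -0.02 Fz 7.37 open 0.017110115231252988
-0.18 [0.0011 0.006 ] 0.013
-0.16 [0.0022 0.012 ] 0.025
-0.14 [0.0031 0.018 ] 0.038
-0.12 [0.0039 0.024 ] 0.051
```

carry_out --moves '[{"slide":[0.0011,0.006,0],"angular":[0,0,0.013],"claw":1},{"slide":[0.0022,0.012,0],"angular":[0,0,0.025],"claw":1}]'

```text
t: 17.6
ee_pos: [0.643, -0.0018, 0.0524]
tool_rot: [0.763, 0.646, 0.0, 0.001]
force: [-2.4, -6.2, 5.7]
opening: 0.0174
```

```bash
python3 arc.py -.16 .152 -.14 -.12 -.1 -.08
```

```text
t 17.6 e [ 0.643  -0.0018  0.0524] ang -0.16 r 0.152 tx-90 -0.165 Ft -6.5 Fr -1.34 Fz 5.73 open 0.01738415286674278
-0.14 [0.0009 0.006 ] 0.013
-0.12 [0.0017 0.012 ] 0.025
-0.1 [0.0024 0.0181] 0.038
-0.08 [0.0029 0.0241] 0.051
```

carry_out --moves '[{"slide":[0.0009,0.006,0],"angular":[0,0,0.013],"claw":1},{"slide":[0.0017,0.012,0],"angular":[0,0,0.025],"claw":1}]'

```text
t: 17.8
ee_pos: [0.6439, 0.0042, 0.0524]
tool_rot: [0.75, 0.661, 0.0, 0.001]
force: [-1.3, -5.9, 5.7]
opening: 0.0174
```

```bash
python3 arc.py -.12 .152 -.1 -.08 -.06 -.04
```

```text
t 17.8 e [0.6439 0.0042 0.0524] ang -0.121 r 0.152 tx-90 -0.126 Ft -6.05 Fr -0.55 Fz 5.74 open 0.01736175683204878
-0.1 [0.0007 0.006 ] 0.013
-0.08 [0.0012 0.0121] 0.025
-0.06 [0.0016 0.0182] 0.038
-0.04 [0.0019 0.0242] 0.051
```

carry_out --moves '[{"slide":[0.0007,0.006,0],"angular":[0,0,0.013],"claw":1},{"slide":[0.0012,0.0121,0],"angular":[0,0,0.025],"claw":1}]'

```text
t: 18.0
ee_pos: [0.6445, 0.0102, 0.0524]
tool_rot: [0.737, 0.676, 0.0, 0.001]
force: [-1.2, -5.5, 5.2]
opening: 0.0172
```

```bash
python3 arc.py -.08 .152 -.06 -.04 -.02 0
```

```text
t 18.0 e [0.6445 0.0102 0.0524] ang -0.081 r 0.152 tx-90 -0.086 Ft -5.55 Fr -0.78 Fz 5.18 open 0.01718321410810007
-0.06 [0.0004 0.0061] 0.013
-0.04 [0.0007 0.0121] 0.025
-0.02 [0.0009 0.0182] 0.038
0.0 [0.001  0.0243] 0.051
```

carry_out --moves '[{"slide":[0.0004,0.0061,0],"angular":[0,0,0.013],"claw":1},{"slide":[0.0007,0.0121,0],"angular":[0,0,0.025],"claw":1}]'

```text
t: 18.2
ee_pos: [0.645, 0.0161, 0.0524]
tool_rot: [0.724, 0.69, 0.0, 0.001]
force: [-0.1, -8.2, 6.3]
opening: 0.017
```

```bash
python3 arc.py -.04 .152 -.02 0 .02 .04;python3 gap.py; mv pics/g.png pics/g3.png
```

```text
t 18.2 e [0.645  0.0161 0.0524] ang -0.042 r 0.1521 tx-90 -0.047 Ft -8.24 Fr 0.21 Fz 6.31 open 0.016996367202907373
-0.02 [0.0002 0.0061] 0.013
0.0 [0.0002 0.0122] 0.025
0.02 [0.0002 0.0182] 0.038
0.04 [0.     0.0243] 0.051
block 0.8 [259.4, 232.4] 225 248 481
stop 0.88 [265.8, 249.8] 241 260 402
jaw 0.72 [260.7, 241.0] 174 280 3998
jaw 0.63 [257.0, 219.6] 205 225 179
```

View pics/g3.png

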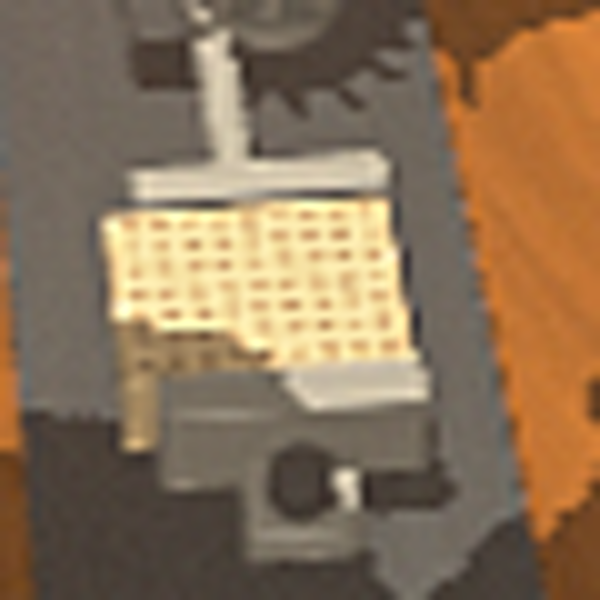

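The force jumped to 8.2 N and the view shows the block meeting the stop, so contact is made. Now very fine steps.

carry_out --moves '[{"slide":[0.0001,0.003,0],"angular":[0,0,0.006],"claw":1},{"slide":[0.0002,0.0061,0],"angular":[0,0,0.013],"claw":1}]'

```text
t: 18.6
ee_pos: [0.645, 0.0188, 0.0524]
tool_rot: [0.717, 0.697, 0.0, 0.001]
force: [-0.2, -9.8, 5.2]
opening: 0.0171
```

```bash
python3 arc.py -.02 .152 -.01 0 .01 .02
```

```text
t 18.6 e [0.645  0.0188 0.0524] ang -0.025 r 0.1521 tx-90 -0.027 Ft -9.77 Fr 0.0 Fz 5.22 open 0.017117532022258384
-0.01 [0.    0.003] 0.006
0.0 [0.0001 0.0061] 0.013
0.01 [0.     0.0091] 0.019
0.02 [0.     0.0122] 0.025
```

carry_out --moves '[{"slide":[0,0.003,0],"angular":[0,0,0.006],"claw":1},{"slide":[0,0.0055,0],"angular":[0,0,0.012],"claw":1}]'

```text
t: 18.8
ee_pos: [0.6451, 0.0214, 0.0524]
tool_rot: [0.71, 0.704, 0.0, 0.002]
force: [-0.8, -9.8, 4.4]
opening: 0.0173
```

```bash
python3 arc.py -.002 .152
```

```text
t 18.8 e [0.6451 0.0214 0.0524] ang -0.007 r 0.1521 tx-90 -0.008 Ft -9.79 Fr -0.74 Fz 4.42 open 0.017294827536654372
```

carry_out --moves '[{"slide":[0,0.003,0],"angular":[0,0,0.006],"claw":1},{"slide":[0,0.006,0],"angular":[0,0,0.013],"claw":1}]'

```text
t: 19.0
ee_pos: [0.6451, 0.0242, 0.0524]
tool_rot: [0.703, 0.711, 0.0, 0.002]
force: [-1.1, -10.8, 7.3]
opening: 0.017
```

```bash
python3 arc.py .018 .152
```

```text
t 19.0 e [0.6451 0.0242 0.0524] ang 0.011 r 0.1522 tx-90 0.012 Ft -10.78 Fr -1.22 Fz 7.3 open 0.016979456948720096
```

The force is 10.8 N, or about 35 N on the block. Next I'll let go and rise clear.

carry_out --moves '[{"slide":[0,0,0],"angular":[0,0,0],"claw":-0.1},{"slide":[0,0,0],"angular":[0,0,0],"claw":-0.1},{"slide":[0,0,0],"angular":[0,0,0],"claw":-0.1},{"slide":[0,0,0],"angular":[0,0,0],"claw":-0.1},{"slide":[0,0,0.05],"angular":[0,0,0],"claw":-0.1},{"slide":[0,0,0.14],"angular":[0,0,0],"claw":-0.1},{"slide":[0,0,0.24],"angular":[0,0,0],"claw":-0.1},{"slide":[0,0,0.34],"angular":[0,0,0],"claw":-0.1},{"slide":[-0.1,0.1,0.4],"angular":[0,0,0],"claw":-0.1},{"slide":[-0.2,0.2,0.4],"angular":[0,0,0],"claw":-0.1},{"slide":[-0.3,0.3,0.4],"angular":[0,0,0],"claw":-0.1},{"slide":[-0.3,0.4,0.4],"angular":[0,0,0],"claw":-0.1},{"slide":[-0.3,0.5,0.4],"angular":[0,0,0],"claw":-0.1},{"slide":[-0.3,0.6,0.4],"angular":[0,0,0],"claw":-0.1},{"slide":[-0.3,0.6,0.4],"angular":[0,0,0],"claw":-0.1}]'

```text
t: 20.5
ee_pos: [0.4938, 0.3239, 0.2512]
tool_rot: [0.703, 0.711, 0.0, 0.0]
force: [1.9, -0.2, 0.5]
opening: 0.0469
```

```bash
python3 -c "
from h import *
t=arm.grab_frame('top')
for n,z in dict(ratchet_axis=.043,post_top=.09,lever_pivot=.054,paddle_top=.082,block=.012,jar=0,dish=0,file=0).items():
    for r in arm.place_of(t,n)[:2]: print(n,round(r['score'],2),at(t,r['uv'],z).round(4))
s=arm.grab_frame('side')
a=cv2.resize(t['image'][120:260,200:400],(600,420),interpolation=2);b=cv2.resize(s['image'][175:275,210:360],(600,400)[:2],interpolation=2)
cv2.imwrite('pics/f.png',cv2.resize(np.vstack([a,b]),(440,600))[:,:,::-1])
o=arm.get_obs();print(o['t'],o['force'],o['opening'])"
```

```text
ratchet_axis 0.72 [0.5035 0.0228 0.043 ]
post_top 0.57 [0.6416 0.0167 0.09  ]
post_top 0.32 [ 0.5275 -0.2367  0.09  ]
lever_pivot 0.73 [0.5394 0.0256 0.054 ]
paddle_top 0.47 [0.5777 0.0353 0.082 ]
block 0.95 [ 0.2432 -0.2347  0.012 ]
block 0.86 [ 0.42  -0.099  0.012]
jar 0.64 [0.5608 0.242  0.    ]
dish 0.92 [0.7291 0.1822 0.    ]
file 0.53 [ 0.5384 -0.2625  0.    ]
21.0 [-1.01627787 -0.85731452 -0.34564889] 0.04706019946307919
```

View pics/f.png

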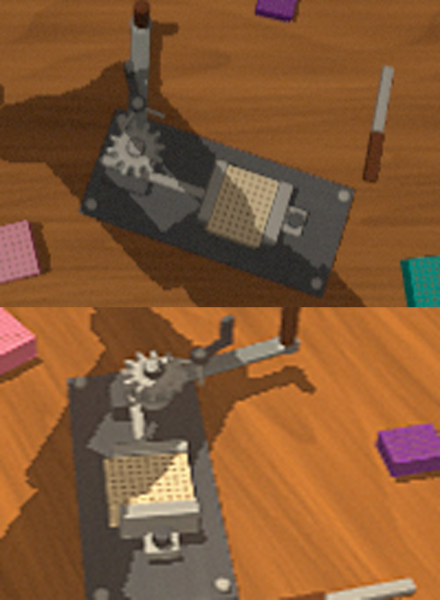

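The final view shows the block flat and held between jaw and stop, at about (247,200) in the top half. The lever sits on the counterclockwise side, the bystanders haven't moved, and the gripper is clear. Handing in.

```bash
python3 -c "
from bench import arm
print(arm.sign_off())"
```

```text
the job is handed in; nothing more can be done
None
```

The clamp is set to tighten and holds the soldering block firmly against the stop; I handed the job in at about 21 s of the 72 s allowed.

**What I did:** I pushed the pawl lever over to its counterclockwise end stop, where it measured about +0.28 to +0.30 rad. I then gripped the handle post and closed the jaw with one and a half driving strokes and one free-clicking return. I let go and moved the gripper clear.

**Clamping force:** the push at the post rose from about 6.3 N with the jaw moving freely to 10.8 N at the end. That puts roughly 35 N on the block, well under the 80 N crush limit. The force readings scatter by about 0.5 N, so the true value could be several newtons either side.

**Last checks:** the block lies flat between jaw and stop, and the lever still sits on the tightening side. The jar, dish and file are where they were, within the few-millimetre to 1 cm scatter of the measurements.

**What went wrong or disagreed:**
- One early move call was refused by the interface and had no effect.
- One top picture was blocked by the arm.
- I viewed 12 pictures, two over the budget of 10.
- In the final top view the network placed the ratchet axis about 1 cm off its earlier position. The picture itself shows the clamp in place, so I put that down to the network and the shadow.

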